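# Switch on the shelf lamp behind its apron with a spoon handle

### The arm

A 6-joint arm with a two-finger parallel gripper is mounted at the origin on a cart in front of the work surface, level with it; the furniture and walls round the work are solid. World frame = base frame: x ahead of the robot, y to its left, z up, the work surface at z = 0. Lengths are in m, angles in rad, forces in N, time in s.
With the tool pointing down it reaches from about 0.325 to 0.875 m from the base axis. Payload 4.4 kg.
Tool frame: the origin (TCP) lies between the finger pads; the fingertips stand 8 mm ahead of it and the grasp point (between the pads) lies 11 mm behind it; z points along the fingers, y is the line along which they close (so a half turn about z gives the same grasp; the last joint's range is limited). The gripper opens to 85 mm and grips with 20 to 120 N. Pads are 22 mm wide; open, the fingers measure 114 mm over their backs; the gripper's body (76 mm by 85 mm) begins 54 mm behind the grasp point. The pads swing forward as they close: fully open they stand 13 mm farther back than shut.
Start: joints at [-1.425, 0.207, 1.542, -0, 1.393, -0.15], TCP at [0.168, -0.55, 0.239] pointing down, gripper open.
Joint ranges: [-2.73, 2.73], [-0.86, 2.22], [0.23, 2.46], [-1.11, 4.25], [0.08, 2.63], [-2.82, 2.82]. Speed limits (rad/s): [2.79, 2.79, 3.14, 3.14, 3.14, 3.14].

### API

Orientations are given as a unit quaternion [x, y, z, w].
In Python, from plant import arm gives the robot as it stands.
- The arm moves only by the shell command python3 -m handwheel 'ROWS'. ROWS is JSON, a list of rows, each a list of 3 entries, a list of its own where there are three numbers: the closure, from -1 (fully open) to 1 (shut), then the shift along the tool's x, y, z in cm, then the turn, a rotation vector about the tool's x, y, z in rad. In form: [[gripper, [tx, ty, tz], [wx, wy, wz]], ...]. A call has exactly 10 rows; each row shifts and turns the commanded pose from where the row before left it, along the tool's axes as they then stand; what a row does not reach is not made up. A row lasts 1/10 s, in which the tool goes at most 50 mm and 8.59 degrees, less where a joint would pass 70% of its speed; a pose out of reach is approached as far as the arm can. A call with a gripper value outside its range is refused whole. The fingers move at their own pace and stop on an object; the grip force is fixed at half the most. Time passes only in rows, so rows that do not move let the fingers close, or fill a call up. It gives the time, the measured TCP pose, the force, the opening and the grip force at its end, in the units of the state.
- arm.observe(): the state, without advancing time (a new reading comes with each control period).
- arm.get_image(name): name is "side" or "top" or "wrist"; returns a dict with "img" (420x560x3 uint8, blue, green, red), "K" (3x3 intrinsics, pixels), "pose" (4x4, takes a point from camera to world coordinates). Camera axes: x right, y down, z forward; pixel columns grow to the right and rows downward; lengths in m; the calibration is good to about 2 mm. A picture is of the moment at which its call begins. There is no depth.
- arm.close_job(): hands the job in; it is judged then, once.
Trained networks look in the newest picture that a camera, given by its name, has taken for a name from the list of things; names that differ only in an ending like _2 or _b are one class to them, and where a whole thing is asked for, a point or a joint stands for the part that bears it (a point fixed in the world has none). Each returns a list of dicts, best first, with "p" (0 to 1); they miss things now and then, are a little off and sometimes report something else, mostly with a low value. They report only what shows in the picture. A call takes as long as a camera call.
- arm.look_for(label, camera): "xyz" ([x, y, z] in m, in world coordinates, good to about 4 mm: the middle of the surface that is visible of it).
- arm.masks_of(label, camera): "region" (420x560 bool, what is visible of it).
- arm.place_of(label, camera): "xyz" ([x, y, z] in m, in world coordinates, good to about 4 mm: a listed point, or the origin of a listed thing).
The state is a dict: "time": time; "joint_pos": joint angles; "qd": joint speeds; "joint_efforts": joint torques, N m; "ee_pos": TCP position; "eef_rot": TCP orientation; "ft_force": force on the tool from outside, world axes, zero at the start; "torque": the same for the moment, N m; "opening": opening from 0.0 (shut) to 1.0 (fully open); "gripper_force": force on a finger pad.
Only numpy, scipy, OpenCV 4.12 (cv2) and the standard library are available. Lean on these libraries where they do the work, as an engineer would, in place of code of your own. Each camera call takes 0.05 s, during which the arm holds its last target. There are 200 camera calls.

### The job

Switch on the lamp under the counter shelf: push the proud rear half of its rocker, hidden up behind the shelf's front apron where fingers do not fit, fully home from below with the end of the wooden spoon's handle. Push gently, without straining the lamp or shifting what stands on and under the shelf, then lay the spoon flat on the open worktop, clear of the shelf.

Things in the scene. Friction and masses are not known exactly. Their poses are not given: they have to be found in the camera images.
- counter_shelf: Fixed wooden shelf, 420 wide (y), 180 deep (x), 320 high, open front at -x. Origin: centre of its footprint, on the worktop; z up. A 16 thick apron hangs along its front (rear face x=-72, lower edge z=258). Behind it a flat lamp (60 x 330, underside z=288, mid-depth) sticks under the top board by magnets; it may sit up to 20 either way along y, unseen: feel for the rocker.
- lamp_switch (a joint): Black rocker in the lamp's underside, 42 (x) x 24 (y), hinged across y at shelf x=-4, z=290, y=-105, give or take 20 with the lamp. 0 rad = off: front half level at z=285, rear half proud, sloping to z=280 at its rear end. 0.28 = on: rear half pushed up level at z=285. Needs about 1 N, 13 behind the hinge; then stops hard; stays where left. The lamp itself does not give.
- wooden_spoon: Loose wooden spoon, 332 long, 35 to 65 g, lying bowl up on the worktop. Origin: middle of its length, at its underside; z up, the bowl (45 wide, 14 high) at its +x end, the handle's end at -x.
- handle_end (a point): End of the spoon's handle: centre of the end face, 166 from the spoon's origin along its -x, 5 above the worktop as it lies. The handle is straight and round, 10 thick (8 at its end), its axis 5 above the worktop, as far as 85 from the spoon's origin along +x; its centre of mass is about 30 from the origin along +x.
- pepper_jar: Spice jar with black cap, 41 across, 105 high, stands on the shelf; origin: centre of its underside. Bystander.
- herb_jar: A second such jar on the shelf; origin: centre of its underside. Bystander.
- salt_shaker: Glass shaker, 44 across, 90 high, on the shelf; origin: centre of its underside. Bystander.
- bowl: White bowl, 162 across, 59 high, under the shelf on the worktop; origin: centre of its underside. Bystander.
- mug: Mug, 78 across, 97 high, under the shelf on the worktop; origin: near the centre of its underside. Bystander.

How it is judged:
By the outcome, as a careful person would: the job done as asked, in the order asked, and still so for the second after the job is handed in, with the robot touching nothing.
It also fails if it takes over 72 s, if anything falls off the work surface, if the arm or the gripper's body presses on something with over 40 N, if the wrist force passes 120 N, or if a joint passes its speed limit or range.

## Working session

There is one attempt and no reset: what is moved stays moved. The work goes in short steps, Python scripts to look and compute and a shell command to move; the robot and the scene stay as the last step left them, time stands still between calls to the robot, and variables do not carry over. Pictures are saved under pics/ and viewed, at most 10 in all, crops included, and the job is handed in when it is done.

```bash
mkdir -p pics; python3 - <<'E'
from plant import arm
import cv2,numpy as np
s=arm.observe();print(s['time'],s['ee_pos'],s['eef_rot'],s['opening'])
a=arm.get_image('top');b=arm.get_image('side')
cv2.imwrite('pics/a.png',a['img']);cv2.imwrite('pics/b.png',b['img'])
for c in('top','side'):
  for n in('wooden_spoon','handle_end','counter_shelf','bowl','mug','pepper_jar','lamp_switch'):
    r=arm.place_of(n,c); print(c,n,[(np.round(q['xyz'],3).tolist(),round(q['p'],2)) for q in r[:2]])
print(arm.observe()['time'])
E
```

```text
0.0 [ 0.1675     -0.54928974  0.23811652] [ 9.89081299e-01  1.47366409e-01  3.17049002e-07 -1.15132962e-03] 0.997434819052152
top wooden_spoon []
top handle_end []
top counter_shelf [([0.625, 0.227, 0.322], 0.46)]
top bowl [([0.623, 0.25, -0.002], 0.66)]
top mug [([0.613, 0.082, -0.002], 0.56)]
top pepper_jar [([0.635, 0.314, 0.32], 0.61)]Traceback (most recent call last):
  File "<stdin>", line 8, in <module>
ValueError: it knows: bowl, counter_shelf, handle_end, herb_jar, mug, pepper_jar, salt_shaker, wooden_spoon
```

View pics/a.png

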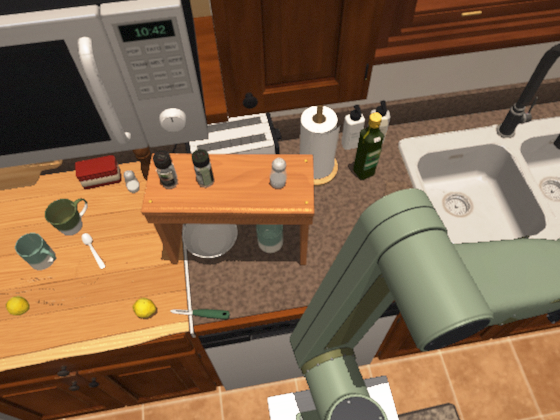

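View pics/b.png

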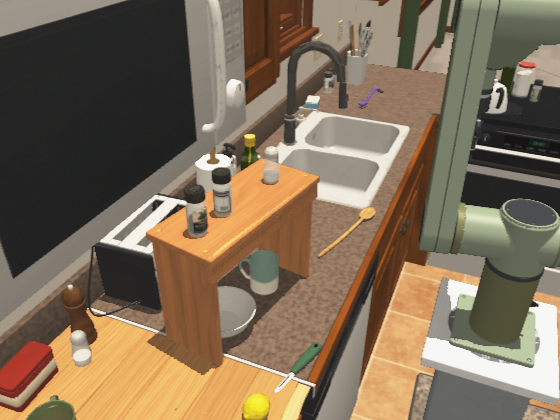

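The top view shows the shelf at (145-313, 155-215), its front towards the robot, with the arm hiding the spoon. The side view shows the spoon at (320,255) for the handle end and (367,213) for the bowl.

```bash
cat > h.py <<'E'
import numpy as np
def proj(im,P):
  T=np.linalg.inv(im['pose']);p=(T[:3,:3]@np.asarray(P,float).T).T+T[:3,3];q=(im['K']@p.T).T;return q[:,:2]/q[:,2:]
def ray(im,uv,z):
  R=im['pose'][:3,:3];o=im['pose'][:3,3];d=R@np.linalg.inv(im['K'])@[*uv,1];return o+d*(z-o[2])/d[2]
E
python3 - <<'E'
from plant import arm
from h import *
import cv2
c='side'
a=arm.get_image('top');b=arm.get_image('side')
for n in('wooden_spoon','handle_end','counter_shelf','bowl','mug','pepper_jar','herb_jar','salt_shaker'):
    r=arm.place_of(n,c); print(c,n,[(np.round(q['xyz'],3).tolist(),round(q['p'],2)) for q in r[:2]])
print('handle',ray(b,(320,255),.005),'bowl tip',ray(b,(376,210),.01))
for uv in[(150,155),(313,155),(313,215),(145,212)]:print('top corner',uv,ray(a,uv,.32).round(3))
for uv in[(320,179),(152,233),(207,260)]:print('side corner',uv,ray(b,uv,.32).round(3))
m=arm.masks_of('wooden_spoon','side');
if m:
  ys,xs=np.nonzero(m[0]['region']);print(m[0]['p'],xs.min(),xs.max(),ys[xs.argmin()],ys[xs.argmax()])
cv2.imwrite('pics/c.png',cv2.resize(b['img'][120:360,130:450],(800,600),interpolation=cv2.INTER_CUBIC))
print(b['pose'].round(3))
E
```

```text
side wooden_spoon [([0.458, -0.263, -0.0], 0.8)]
side handle_end [([0.501, -0.093, 0.002], 0.61)]
side counter_shelf []
side bowl [([0.627, 0.253, -0.0], 0.61)]
side mug [([0.608, 0.077, -0.006], 0.67)]
side pepper_jar [([0.633, 0.316, 0.319], 0.57)]
side herb_jar [([0.625, 0.227, 0.321], 0.66)]
side salt_shaker [([0.589, 0.053, 0.322], 0.7)]
handle [ 0.49625772 -0.1087313   0.005     ] bowl tip [ 0.40370889 -0.4120424   0.01      ]
top corner (150, 155) [0.736 0.363 0.32 ]
top corner (313, 155) [ 0.659 -0.054  0.32 ]
top corner (313, 215) [ 0.481 -0.016  0.32 ]
top corner (145, 212) [0.562 0.381 0.32 ]
side corner (320, 179) [ 0.476 -0.004  0.32 ]
side corner (152, 233) [0.721 0.356 0.32 ]
side corner (207, 260) [0.571 0.39  0.32 ]
0.79 319 375 255 211
[[-0.923 -0.218  0.318  0.131]
 [-0.385  0.499 -0.777  1.078]
 [ 0.011 -0.839 -0.544  0.948]
 [ 0.     0.     0.     1.   ]]
```

View pics/c.png

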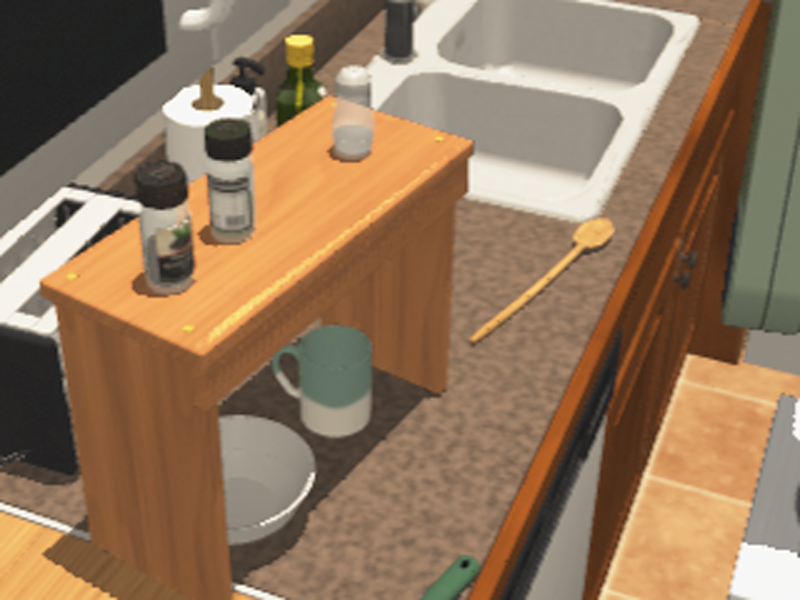

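The crop confirms that the spoon is clear on the worktop, the handle end towards the shelf. The mug stands under the shelf's right part, below the switch. Next I fit the shelf pose and plan the hover.

```bash
cat >> h.py <<'E'
from scipy.spatial.transform import Rotation as Ro
def plan(p0,q0,p1,R1,n):
  """n equal rows from pose to pose: shift in tool cm, turn in tool rad"""
  R=q0 if isinstance(q0,Ro) else Ro.from_quat(q0); w=(R.inv()*R1).as_rotvec()/n
  d=(np.array(p1)-p0)/n
  for i in range(n):
    print(R.inv().apply(d*100).round(2).tolist(),w.round(3).tolist()); R=R*Ro.from_rotvec(w)
def down(yaw,tilt=0):
  """tool x along yaw raised by tilt, z down/forward"""
  x=np.array([np.cos(yaw)*np.cos(tilt),np.sin(yaw)*np.cos(tilt),np.sin(tilt)]);y=np.array([np.sin(yaw),-np.cos(yaw),0])
  return Ro.from_matrix(np.c_[x,y,np.cross(x,y)])
E
python3 - <<'E'
from plant import arm
from h import *
from scipy.optimize import least_squares
a=arm.get_image('top');b=arm.get_image('side')
C=np.array([[.09,.21,.32],[.09,-.21,.32],[-.09,-.21,.32],[-.09,.21,.32]])
A=np.array([(150,155),(313,155),(313,215),(145,212)]);B=np.array([(152,233),(264,159),(320,179),(207,260)])
def f(v):
  c,s=np.cos(v[2]),np.sin(v[2]);W=np.c_[v[0]+c*C[:,0]-s*C[:,1],v[1]+s*C[:,0]+c*C[:,1],C[:,2]]
  return np.r_[proj(a,W)-A,proj(b,W)-B].ravel()
r=least_squares(f,[.61,.17,-.2],loss='soft_l1');print(r.x.round(4),r.fun.reshape(-1,2).round(1).tolist())
s=arm.observe()
plan(s['ee_pos'],s['eef_rot'],[.441,-.298,.16],down(1.29),10)
print(s['ft_force'])
E
```

```text
[ 0.6097  0.171  -0.2002] [[1.5, -1.4], [-0.2, 1.0], [0.3, 0.4], [-5.7, 0.5], [-8.4, -1.3], [-2.1, -1.5], [0.4, -2.5], [2.2, 2.2]]
[3.35, -1.61, 0.79] [-0.0, 0.0, -0.099]
[3.49, -1.27, 0.79] [-0.0, 0.0, -0.099]
[3.6, -0.92, 0.79] [-0.0, 0.0, -0.099]
[3.68, -0.56, 0.79] [-0.0, 0.0, -0.099]
[3.71, -0.19, 0.79] [-0.0, 0.0, -0.099]
[3.71, 0.18, 0.79] [-0.0, 0.0, -0.099]
[3.68, 0.55, 0.79] [-0.0, 0.0, -0.099]
[3.61, 0.91, 0.79] [-0.0, 0.0, -0.099]
[3.5, 1.26, 0.79] [-0.0, 0.0, -0.099]
[3.35, 1.6, 0.79] [-0.0, 0.0, -0.099]
[ 0.36170776 -1.01403329 -0.00506639]
```

```bash
python3 -m handwheel '[[-1,[3.3,-1.6,0.8],[0,0,-0.1]],[-1,[3.5,-1.3,0.8],[0,0,-0.1]],[-1,[3.6,-0.9,0.8],[0,0,-0.1]],[-1,[3.7,-0.6,0.8],[0,0,-0.1]],[-1,[3.7,-0.2,0.8],[0,0,-0.1]],[-1,[3.7,0.2,0.8],[0,0,-0.1]],[-1,[3.7,0.5,0.8],[0,0,-0.1]],[-1,[3.6,0.9,0.8],[0,0,-0.1]],[-1,[3.5,1.3,0.8],[0,0,-0.1]],[-1,[3.4,1.6,0.8],[0,0,-0.1]]]'
python3 - <<'E'
from plant import arm
from h import *
import cv2
w=arm.get_image('wrist');s=arm.observe()
cv2.imwrite('pics/w.png',w['img']);print(s['ee_pos'],down(0).as_quat(),Ro.from_quat(s['eef_rot']).as_matrix()[:,0].round(3),s['joint_pos'])
for n in('wooden_spoon','handle_end'):
  for c in('wrist','side'):
    r=arm.place_of(n,c);print(n,c,[(np.round(q['xyz'],4).tolist(),round(q['p'],2)) for q in r[:2]])
m=arm.masks_of('wooden_spoon','wrist')
if m:
  ys,xs=np.nonzero(m[0]['region']);P=np.array([ray(w,(u,v),.005) for u,v in zip(xs,ys)])[:,:2]
  c=P.mean(0);d=np.linalg.svd(P-c,full_matrices=False)[2][0];d*=np.sign(d[1]);t=(P-c)@d
  print('mask',c,d,np.arctan2(d[1],d[0]),t.min(),t.max(),c+d*t.max(),c+d*t.min())
  l=(P-c)@[-d[1],d[0]]
  for k in np.linspace(t.min(),t.max(),9):
    q=abs(t-k)<.004
    if q.any():print(k.round(3),np.median(l[q]).round(4),np.ptp(l[q]).round(4))
E
```

```text
time: 2.05
ee_pos: [0.4411, -0.2955, 0.1592]
eef_rot: [0.796, 0.605, 0.0, 0.0]
ft_force: [0.9, -0.9, -0.7]
opening: 1.005
gripper_force: 0.0
[ 0.44376599 -0.29082096  0.15776618] [1. 0. 0. 0.] [0.262 0.965 0.005] [-0.74618382  0.19653847  1.73222051  0.00520112  1.21459323 -0.48320145]
wooden_spoon wrist [([0.4587, -0.2628, -0.0002], 0.7)]
wooden_spoon side [([0.4566, -0.2616, -0.0007], 0.68)]
handle_end wrist []
handle_end side [([0.5006, -0.0971, 0.002], 0.54)]
mask [ 0.44803826 -0.29878516] [0.23129427 0.97288384] 1.3373885135992898 -0.12976580747690394 0.16171692858072534 [ 0.48544246 -0.14145337] [ 0.41802417 -0.42503221]
-0.13 -0.0029 0.0172
-0.093 -0.0005 0.0432
-0.057 0.0013 0.029
-0.02 0.0017 0.0084
0.016 0.0016 0.0099
0.052 0.0022 0.0107
0.089 0.0003 0.0103
0.125 -0.001 0.0098
0.162 -0.003 0.0101
```

View pics/w.png

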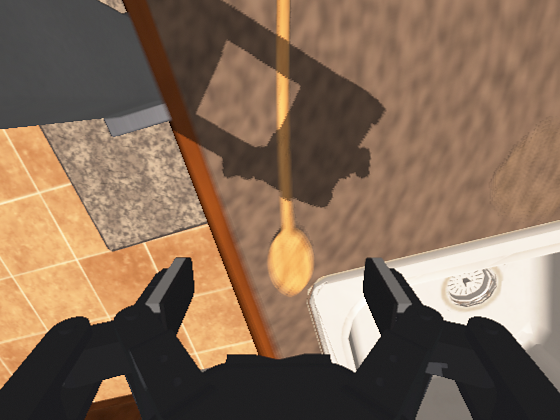

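The wrist view shows the spoon running from (283,0) down to its bowl at (290,260). The sink rim starts to the right of the bowl, so the grasp zone on the handle is clear. The networks and the mask agree to a few mm.

```bash
python3 - <<'E'
from plant import arm
from h import *
s=arm.observe();print(s['time'],s['ee_pos'])
plan(s['ee_pos'],s['eef_rot'],[.4475,-.301,.010],down(1.32),5)
E
```

```text
2.35 [ 0.43961553 -0.29724027  0.15956693]
[-0.03, 0.17, 2.99] [0.0, 0.0, -0.005]
[-0.03, 0.17, 2.99] [0.0, 0.0, -0.005]
[-0.03, 0.17, 2.99] [0.0, 0.0, -0.005]
[-0.03, 0.17, 2.99] [0.0, 0.0, -0.005]
[-0.03, 0.17, 2.99] [0.0, 0.0, -0.005]
```

```bash
python3 -m handwheel '[[-1,[0,0.2,3],[0,0,-0.005]],[-1,[0,0.2,3],[0,0,-0.005]],[-1,[0,0.2,3],[0,0,-0.005]],[-1,[-0.1,0.2,3],[0,0,-0.005]],[-1,[0,0.1,1.5],[0,0,-0.005]],[-1,[0,0,1],[0,0,0]],[-1,[0,0,0.3],[0,0,0]],[-1,[0,0,0],[0,0,0]],[-1,[0,0,0],[0,0,0]],[-1,[0,0,0],[0,0,0]]]'
```

```text
time: 3.35
ee_pos: [0.4492, -0.3006, 0.0126]
eef_rot: [0.79, 0.613, 0.0, 0.001]
ft_force: [-0.2, 0.6, 0.4]
opening: 1.001
gripper_force: 0.0
```

```bash
python3 -m handwheel '[[-1,[0,0,0.2],[0,0,0]],[1,[0,0,0],[0,0,0]],[1,[0,0,0],[0,0,0]],[1,[0,0,0],[0,0,0]],[1,[0,0,0],[0,0,0]],[1,[0,0,0],[0,0,0]],[1,[0,0,0],[0,0,0]],[1,[0,0,0],[0,0,0]],[1,[0,0,0],[0,0,0]],[1,[0,0,0],[0,0,0]]]'
```

```text
time: 4.35
ee_pos: [0.4485, -0.2999, 0.0094]
eef_rot: [0.79, 0.613, 0.0, 0.0]
ft_force: [0.5, -0.2, 2.1]
opening: 0.081
gripper_force: 58.8
```

```bash
python3 -m handwheel '[[1,[0,0,-1],[0,0,0]],[1,[0,0,-2],[0,0,0]],[1,[0,0,-3],[0,0,0]],[1,[0,0,-3],[0,0,0]],[1,[0,0,-3],[0,0,0]],[1,[0,0,-2],[0,0,0]],[1,[0,0,-1],[0,0,0]],[1,[0,0,0],[0,0,0]],[1,[0,0,0],[0,0,0]],[1,[0,0,0],[0,0,0]]]'
python3 - <<'E'
from plant import arm
from h import *
import cv2
b=arm.get_image('side');s=arm.observe();print(s['ee_pos'])
r=arm.place_of('handle_end','side');print([(np.round(q['xyz'],4).tolist(),round(q['p'],2)) for q in r[:2]])
cv2.imwrite('pics/d.png',b['img'])
R=Ro.from_quat(s['eef_rot']);p=s['ee_pos']
for d in(.200,.205,.210):print(d,proj(b,[p+R.apply([d,0,.0045])]))
if r:print(R.inv().apply(r[0]['xyz']-p))
T=down(-.2,.49);sh=Ro.from_euler('z',-.2);tip=np.array([.6097,.171,0])+sh.apply([-.11,-.105,.235]);tcp=tip-T.apply([.205,0,.0045]);print('tcp pre',tcp,np.hypot(*tcp[:2]))
plan(p,s['eef_rot'],[.36,-.12,.19],down(.5,.2),8)
print();plan([.36,-.12,.19],down(.5,.2),tcp,T,8)
E
```

```text
time: 5.35
ee_pos: [0.4474, -0.299, 0.1575]
eef_rot: [0.79, 0.613, -0.0, -0.002]
ft_force: [-0.1, -0.5, -0.9]
opening: 0.08
gripper_force: 58.7
[ 0.44741359 -0.2990333   0.15750669]
[([0.4977, -0.0981, 0.1523], 0.75)]
0.2 [[321.98283259 213.5201667 ]]
0.205 [[320.99867301 214.28145128]]
0.21 [[320.00996798 215.04625193]]
[ 0.20711881 -0.00098497  0.00555469]
tcp pre [0.30168408 0.12630234 0.14249219] 0.32705590657501016
[1.9, -1.61, -0.4] [-0.011, 0.024, 0.102]
[1.73, -1.8, -0.37] [-0.011, 0.024, 0.102]
[1.55, -1.96, -0.35] [-0.011, 0.024, 0.102]
[1.35, -2.1, -0.34] [-0.011, 0.024, 0.102]
[1.14, -2.23, -0.34] [-0.011, 0.024, 0.102]
[0.91, -2.33, -0.34] [-0.011, 0.024, 0.102]
[0.68, -2.41, -0.34] [-0.011, 0.024, 0.102]
[0.44, -2.46, -0.36] [-0.011, 0.024, 0.102]

[0.7, -3.05, 0.75] [-0.03, 0.035, 0.083]
[0.42, -3.12, 0.68] [-0.03, 0.035, 0.083]
[0.14, -3.16, 0.59] [-0.03, 0.035, 0.083]
[-0.14, -3.18, 0.5] [-0.03, 0.035, 0.083]
[-0.42, -3.17, 0.39] [-0.03, 0.035, 0.083]
[-0.69, -3.13, 0.28] [-0.03, 0.035, 0.083]
[-0.95, -3.07, 0.16] [-0.03, 0.035, 0.083]
[-1.21, -2.98, 0.03] [-0.03, 0.035, 0.083]
```

View pics/d.png

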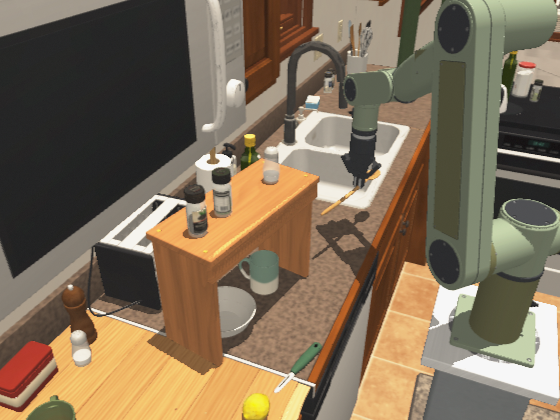

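The spoon is held level with its tip at (320,214). Next I swing it round well in front of the shelf.

```bash
python3 - <<'E'
from plant import arm
from h import *
s=arm.observe();p=s['ee_pos']
A=([.33,-.20,.17],down(0.,.1));B=([.31,-.03,.15],down(-.7,.4));
plan(p,s['eef_rot'],*A,10);print();plan(*A,*B,10)
E
```

```text
[0.67, -1.38, -0.12] [-0.007, 0.009, 0.132]
[0.48, -1.46, -0.12] [-0.007, 0.009, 0.132]
[0.29, -1.51, -0.13] [-0.007, 0.009, 0.132]
[0.09, -1.53, -0.14] [-0.007, 0.009, 0.132]
[-0.11, -1.53, -0.15] [-0.007, 0.009, 0.132]
[-0.31, -1.5, -0.16] [-0.007, 0.009, 0.132]
[-0.51, -1.45, -0.18] [-0.007, 0.009, 0.132]
[-0.69, -1.37, -0.19] [-0.007, 0.009, 0.132]
[-0.86, -1.26, -0.21] [-0.007, 0.009, 0.132]
[-1.02, -1.14, -0.22] [-0.007, 0.009, 0.132]

[-0.22, -1.7, 0.18] [-0.017, 0.029, 0.068]
[-0.34, -1.68, 0.14] [-0.017, 0.029, 0.068]
[-0.46, -1.66, 0.1] [-0.017, 0.029, 0.068]
[-0.57, -1.63, 0.06] [-0.017, 0.029, 0.068]
[-0.68, -1.58, 0.01] [-0.017, 0.029, 0.068]
[-0.79, -1.53, -0.04] [-0.017, 0.029, 0.068]
[-0.89, -1.48, -0.09] [-0.017, 0.029, 0.068]
[-0.98, -1.41, -0.14] [-0.017, 0.029, 0.068]
[-1.07, -1.34, -0.19] [-0.017, 0.029, 0.068]
[-1.15, -1.26, -0.25] [-0.017, 0.029, 0.068]
```

```bash
python3 -m handwheel '[[1,[0.7,-1.4,-0.1],[0,0.01,0.132]],[1,[0.5,-1.5,-0.1],[-0.01,0.01,0.132]],[1,[0.3,-1.5,-0.1],[-0.01,0.01,0.132]],[1,[0.1,-1.5,-0.1],[-0.01,0.01,0.132]],[1,[-0.1,-1.5,-0.2],[-0.01,0.01,0.132]],[1,[-0.3,-1.5,-0.2],[-0.01,0.01,0.132]],[1,[-0.5,-1.5,-0.2],[-0.01,0.01,0.132]],[1,[-0.7,-1.4,-0.2],[-0.01,0.01,0.132]],[1,[-0.9,-1.3,-0.2],[0,0.01,0.132]],[1,[-1,-1.1,-0.2],[0,0.01,0.132]]]'
python3 - <<'E'
from plant import arm
from h import *
s=arm.observe();p=s['ee_pos'];print(p,s['joint_pos'].round(2))
plan(p,s['eef_rot'],[.31,-.03,.15],down(-.7,.4),10)
E
```

```text
time: 6.45
ee_pos: [0.3297, -0.1985, 0.1695]
eef_rot: [0.998, -0.003, 0.059, -0.004]
ft_force: [-0.2, -0.2, -0.5]
opening: 0.083
gripper_force: 58.8
[ 0.32967354 -0.198504    0.16951357] [-0.84 -0.21  2.12  0.1   1.17  0.7 ]
[-0.23, -1.68, 0.18] [-0.019, 0.027, 0.067]
[-0.35, -1.67, 0.14] [-0.019, 0.027, 0.067]
[-0.46, -1.64, 0.1] [-0.019, 0.027, 0.067]
[-0.57, -1.61, 0.06] [-0.019, 0.027, 0.067]
[-0.68, -1.57, 0.01] [-0.019, 0.027, 0.067]
[-0.78, -1.52, -0.04] [-0.019, 0.027, 0.067]
[-0.88, -1.46, -0.09] [-0.019, 0.027, 0.067]
[-0.97, -1.4, -0.14] [-0.019, 0.027, 0.067]
[-1.06, -1.32, -0.19] [-0.019, 0.027, 0.067]
[-1.14, -1.25, -0.25] [-0.019, 0.027, 0.067]
```

```bash
python3 -m handwheel '[[1,[-0.2,-1.7,0.2],[-0.02,0.03,0.067]],[1,[-0.3,-1.7,0.1],[-0.02,0.03,0.067]],[1,[-0.5,-1.6,0.1],[-0.02,0.03,0.067]],[1,[-0.6,-1.6,0.1],[-0.02,0.03,0.067]],[1,[-0.7,-1.6,0],[-0.02,0.03,0.067]],[1,[-0.8,-1.5,0],[-0.02,0.03,0.067]],[1,[-0.9,-1.5,-0.1],[-0.02,0.03,0.067]],[1,[-1,-1.4,-0.1],[-0.02,0.02,0.067]],[1,[-1.1,-1.3,-0.2],[-0.02,0.02,0.067]],[1,[-1.1,-1.3,-0.2],[-0.02,0.02,0.067]]]'
python3 - <<'E'
from plant import arm
from h import *
s=arm.observe();p=s['ee_pos'];R=Ro.from_quat(s['eef_rot']);print(p,s['joint_pos'].round(2),R.as_matrix().round(2).tolist(),'tip',p+R.apply([.206,0,.005]))
plan(p,s['eef_rot'],[.29,.09,.15],down(-.6,.49),8)
E
```

```text
time: 7.45
ee_pos: [0.3094, -0.0302, 0.1473]
eef_rot: [0.921, -0.334, 0.186, 0.072]
ft_force: [0.8, -0.5, -1.3]
opening: 0.084
gripper_force: 58.8
[ 0.3094453  -0.0301677   0.14732065] [-0.18 -0.56  2.43 -0.25  0.94  2.21] [[0.71, -0.64, 0.29], [-0.59, -0.77, -0.26], [0.39, 0.01, -0.92]] tip [ 0.45669704 -0.1528512   0.22299549]
[-1.04, -0.99, -0.49] [0.006, 0.011, -0.011]
[-1.03, -1.01, -0.49] [0.006, 0.011, -0.011]
[-1.01, -1.02, -0.5] [0.006, 0.011, -0.011]
[-1.0, -1.04, -0.5] [0.006, 0.011, -0.011]
[-0.98, -1.05, -0.51] [0.006, 0.011, -0.011]
[-0.96, -1.06, -0.51] [0.006, 0.011, -0.011]
[-0.94, -1.08, -0.52] [0.006, 0.011, -0.011]
[-0.93, -1.09, -0.52] [0.006, 0.011, -0.011]
```

```bash
python3 - <<'E'
from plant import arm
from h import *
s=arm.observe();p=s['ee_pos']
A=([.305,.09,.15],down(-.6,.42))
plan(p,s['eef_rot'],*A,6);print();plan(*A,[.305,.126,.15],down(-.2,.45),4)
E
```

```text
[-1.22, -1.49, -0.58] [0.008, 0.003, -0.014]
[-1.19, -1.51, -0.57] [0.008, 0.003, -0.014]
[-1.17, -1.53, -0.56] [0.008, 0.003, -0.014]
[-1.14, -1.55, -0.55] [0.008, 0.003, -0.014]
[-1.12, -1.57, -0.54] [0.008, 0.003, -0.014]
[-1.1, -1.59, -0.54] [0.008, 0.003, -0.014]

[-0.46, -0.74, -0.21] [0.042, 0.007, -0.091]
[-0.39, -0.79, -0.18] [0.042, 0.007, -0.091]
[-0.32, -0.83, -0.15] [0.042, 0.007, -0.091]
[-0.24, -0.86, -0.11] [0.042, 0.007, -0.091]
```

```bash
python3 -m handwheel '[[1,[-1.2,-1.5,-0.6],[0.01,0,-0.014]],[1,[-1.2,-1.5,-0.6],[0.01,0,-0.014]],[1,[-1.2,-1.5,-0.6],[0.01,0,-0.014]],[1,[-1.1,-1.6,-0.5],[0.01,0,-0.014]],[1,[-1.1,-1.6,-0.5],[0.01,0.01,-0.014]],[1,[-1.1,-1.6,-0.5],[0,0.01,-0.014]],[1,[-0.5,-0.7,-0.2],[0.04,0.01,-0.09]],[1,[-0.4,-0.8,-0.2],[0.04,0.01,-0.09]],[1,[-0.3,-0.8,-0.2],[0.04,0.01,-0.09]],[1,[-0.2,-0.9,-0.1],[0.04,0.01,-0.09]]]'
cat >> h.py <<'E'
SH=np.array([.6097,.171,0]);RS=Ro.from_euler('z',-.2);TIP=[.206,0,.005]
def rep(s):
  R=Ro.from_quat(s['eef_rot']);p=np.array(s['ee_pos']);t=p+R.apply(TIP);x=R.as_matrix()[:,0]
  print('t',s['time'],'tcp',p.round(4),'q',np.round(s['joint_pos'],2),'tip shelf',RS.inv().apply(t-SH).round(4),'yaw',np.arctan2(x[1],x[0]).round(3),'tilt',np.arcsin(x[2]).round(3),'roll',R.as_matrix()[2,1].round(3),'F',np.round(s['ft_force'],2))
  return p,R
def totcp(tip,R): return SH+RS.apply(tip)-R.apply(TIP)
E
python3 - <<'E'
from plant import arm
from h import *
p,R=rep(arm.observe());T=down(-.2,.48)
plan(p,R,totcp([-.02,-.105,.235],T),T,5)
plan(totcp([-.02,-.105,.235],T),T,totcp([.012,-.105,.262],T),T,3)
E
```

```text
time: 8.45
ee_pos: [0.305, 0.1259, 0.1512]
eef_rot: [0.969, -0.096, 0.226, 0.025]
ft_force: [-0.3, -0.7, -0.0]
opening: 0.081
gripper_force: 58.8
t 8.45 tcp [0.305  0.1259 0.1512] q [ 0.35 -0.53  2.42 -0.31  0.87  2.27] tip shelf [-0.1028 -0.1041  0.238 ] yaw -0.196 tilt 0.459 roll 0.005 F [-0.32 -0.66 -0.01]
[1.46, 0.01, 0.87] [0.001, 0.004, 0.001]
[1.45, 0.01, 0.88] [0.001, 0.004, 0.001]
[1.45, 0.01, 0.89] [0.001, 0.004, 0.001]
[1.45, 0.01, 0.89] [0.001, 0.004, 0.001]
[1.44, 0.01, 0.9] [0.001, 0.004, 0.001]
[1.36, 0.0, -0.31] [0.0, 0.0, 0.0]
[1.36, 0.0, -0.31] [0.0, 0.0, 0.0]
[1.36, 0.0, -0.31] [0.0, 0.0, 0.0]
```

```bash
python3 -m handwheel '[[1,[1.5,0,0.9],[0,0.004,0]],[1,[1.5,0,0.9],[0,0.004,0]],[1,[1.4,0,0.9],[0,0.004,0]],[1,[1.4,0,0.9],[0,0.004,0]],[1,[1.4,0,0.9],[0,0.004,0]],[1,[1.4,0,-0.3],[0,0,0]],[1,[1.4,0,-0.3],[0,0,0]],[1,[1.4,0,-0.3],[0,0,0]],[1,[0,0,0],[0,0,0]],[1,[0,0,0],[0,0,0]]]'
python3 - <<'E'
from plant import arm
from h import *
import cv2
p,R=rep(arm.observe())
b=arm.get_image('side');cv2.imwrite('pics/e.png',cv2.resize(b['img'][120:360,130:450],(800,600),interpolation=cv2.INTER_CUBIC))
print('up 1mm in tool',R.inv().apply([0,0,.1]).round(3), 'shelf +y 1cm',R.inv().apply(RS.apply([0,1,0])).round(3))
E
```

```text
time: 9.45
ee_pos: [0.4212, 0.1018, 0.1724]
eef_rot: [0.966, -0.098, 0.237, 0.026]
ft_force: [-0.1, -0.9, -0.8]
opening: 0.087
gripper_force: 58.8
t 9.45 tcp [0.4212 0.1018 0.1724] q [ 0.16 -0.29  2.24 -0.25  0.75  2.07] tip shelf [ 0.014  -0.1056  0.2633] yaw -0.202 tilt 0.481 roll 0.004 F [-0.13 -0.89 -0.77]
up 1mm in tool [ 0.046  0.    -0.089] shelf +y 1cm [-0.002 -1.    -0.005]
```

View pics/e.png

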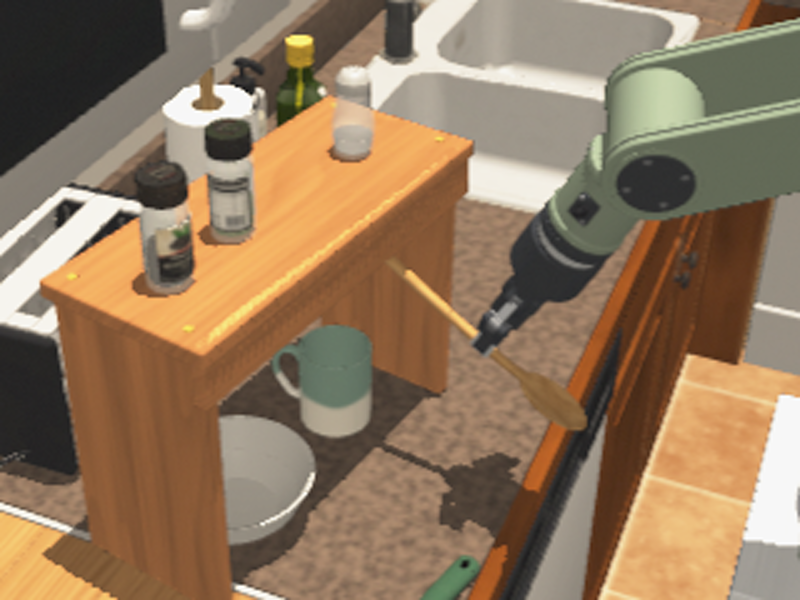

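The side view shows the spoon handle passing under the apron at (390,265), clear of the mug, with the gripper outside the shelf. Next I feel upward.

```bash
python3 -m handwheel '[[1,[0.09,0,-0.18],[0,0,0]],[1,[0.09,0,-0.18],[0,0,0]],[1,[0.09,0,-0.18],[0,0,0]],[1,[0.09,0,-0.18],[0,0,0]],[1,[0.09,0,-0.18],[0,0,0]],[1,[0,0,0],[0,0,0]],[1,[0,0,0],[0,0,0]],[1,[0,0,0],[0,0,0]],[1,[0,0,0],[0,0,0]],[1,[0,0,0],[0,0,0]]]'
python3 -m handwheel '[[1,[0.05,0,-0.09],[0,0,0]],[1,[0.05,0,-0.09],[0,0,0]],[1,[0,0,0],[0,0,0]],[1,[0.05,0,-0.09],[0,0,0]],[1,[0,0,0],[0,0,0]],[1,[0.05,0,-0.09],[0,0,0]],[1,[0,0,0],[0,0,0]],[1,[0,0,0],[0,0,0]],[1,[0,0,0],[0,0,0]],[1,[0,0,0],[0,0,0]]]' 
python3 - <<'E'
from plant import arm
from h import *
for i in range(3):
  rep(arm.observe());arm.get_image('top');print(arm.observe()['torque'].round(3))
E
```

```text
time: 10.5
ee_pos: [0.4208, 0.1019, 0.1818]
eef_rot: [0.966, -0.098, 0.236, 0.026]
ft_force: [0.3, -0.0, 0.4]
opening: 0.084
gripper_force: 58.8
time: 11.5
ee_pos: [0.421, 0.1019, 0.186]
eef_rot: [0.966, -0.098, 0.237, 0.026]
ft_force: [0.7, -0.4, 0.5]
opening: 0.083
gripper_force: 58.8
t 11.5 tcp [0.421  0.1019 0.186 ] q [ 0.16 -0.31  2.23 -0.24  0.79  2.06] tip shelf [ 0.0137 -0.1056  0.2767] yaw -0.202 tilt 0.48 roll 0.004 F [ 0.74 -0.45  0.47]
[ 0.059  0.271 -0.018]
t 11.55 tcp [0.4209 0.1019 0.1859] q [ 0.16 -0.31  2.23 -0.24  0.79  2.06] tip shelf [ 0.0137 -0.1056  0.2767] yaw -0.202 tilt 0.48 roll 0.004 F [0.36 0.47 0.22]
[0.038 0.234 0.028]
t 11.6 tcp [0.421  0.1019 0.186 ] q [ 0.16 -0.31  2.23 -0.24  0.79  2.06] tip shelf [ 0.0137 -0.1056  0.2767] yaw -0.202 tilt 0.48 roll 0.004 F [-0.33  0.4   0.23]
[0.059 0.211 0.038]
```

```bash
cat > f.py <<'E'
from plant import arm
from h import *
s0=arm.observe();L=[s0]
for i in range(3):arm.get_image('top');L.append(arm.observe())
p,R=rep(L[-1]);print('meanF',np.mean([s['ft_force'] for s in L],0).round(2),'T',np.mean([s['torque'] for s in L],0).round(3))
E
python3 -m handwheel '[[1,[0.05,0,-0.09],[0,0,0]],[1,[0,0,0],[0,0,0]],[1,[0,0,0],[0,0,0]],[1,[0.05,0,-0.09],[0,0,0]],[1,[0,0,0],[0,0,0]],[1,[0,0,0],[0,0,0]],[1,[0,0,0],[0,0,0]],[1,[0,0,0],[0,0,0]],[1,[0,0,0],[0,0,0]],[1,[0,0,0],[0,0,0]]]' >/dev/null; python3 f.py
python3 -m handwheel '[[1,[0.05,0,-0.09],[0,0,0]],[1,[0,0,0],[0,0,0]],[1,[0,0,0],[0,0,0]],[1,[0,0,0],[0,0,0]],[1,[0,0,0],[0,0,0]],[1,[0,0,0],[0,0,0]],[1,[0,0,0],[0,0,0]],[1,[0,0,0],[0,0,0]],[1,[0,0,0],[0,0,0]],[1,[0,0,0],[0,0,0]]]' >/dev/null; python3 f.py
```

```text
t 12.8 tcp [0.421  0.1019 0.188 ] q [ 0.16 -0.32  2.22 -0.24  0.8   2.06] tip shelf [ 0.0138 -0.1055  0.2788] yaw -0.201 tilt 0.48 roll 0.004 F [-1.32 -0.15 -1.13]
meanF [-0.45 -0.27 -0.8 ] T [ 0.052  0.284 -0.019]
t 13.95 tcp [0.421  0.1019 0.1891] q [ 0.16 -0.32  2.22 -0.23  0.8   2.06] tip shelf [ 0.0138 -0.1055  0.2798] yaw -0.201 tilt 0.48 roll 0.004 F [ 0.08  0.41 -0.59]
meanF [ 0.34  0.11 -0.98] T [0.062 0.344 0.013]
```

```bash

python3 -m handwheel '[[1,[0.05,0,-0.09],[0,0,0]],[1,[0,0,0],[0,0,0]],[1,[0,0,0],[0,0,0]],[1,[0,0,0],[0,0,0]],[1,[0,0,0],[0,0,0]],[1,[0,0,0],[0,0,0]],[1,[0,0,0],[0,0,0]],[1,[0,0,0],[0,0,0]],[1,[0,0,0],[0,0,0]],[1,[0,0,0],[0,0,0]]]' >/dev/null; python3 f.py
python3 -m handwheel '[[1,[0.05,0,-0.09],[0,0,0]],[1,[0,0,0],[0,0,0]],[1,[0,0,0],[0,0,0]],[1,[0,0,0],[0,0,0]],[1,[0,0,0],[0,0,0]],[1,[0,0,0],[0,0,0]],[1,[0,0,0],[0,0,0]],[1,[0,0,0],[0,0,0]],[1,[0,0,0],[0,0,0]],[1,[0,0,0],[0,0,0]]]' >/dev/null; python3 f.py
```

```text
t 15.1 tcp [0.4211 0.1019 0.1901] q [ 0.16 -0.32  2.22 -0.23  0.8   2.06] tip shelf [ 0.0139 -0.1055  0.2809] yaw -0.202 tilt 0.481 roll 0.004 F [-0.57 -0.53 -1.21]
meanF [-0.14 -0.33 -1.15] T [ 0.096  0.467 -0.061]
t 16.25 tcp [0.4212 0.1019 0.1912] q [ 0.16 -0.32  2.22 -0.23  0.8   2.05] tip shelf [ 0.0139 -0.1055  0.282 ] yaw -0.202 tilt 0.481 roll 0.004 F [ 0.2   0.38 -1.04]
meanF [-0.16 -0.35 -0.82] T [ 0.062  0.428 -0.055]
```

```bash

python3 -m handwheel '[[1,[0.05,0,-0.09],[0,0,0]],[1,[0,0,0],[0,0,0]],[1,[0,0,0],[0,0,0]],[1,[0,0,0],[0,0,0]],[1,[0,0,0],[0,0,0]],[1,[0,0,0],[0,0,0]],[1,[0,0,0],[0,0,0]],[1,[0,0,0],[0,0,0]],[1,[0,0,0],[0,0,0]],[1,[0,0,0],[0,0,0]]]' >/dev/null; python3 f.py
python3 -m handwheel '[[1,[0.05,0,-0.09],[0,0,0]],[1,[0,0,0],[0,0,0]],[1,[0,0,0],[0,0,0]],[1,[0,0,0],[0,0,0]],[1,[0,0,0],[0,0,0]],[1,[0,0,0],[0,0,0]],[1,[0,0,0],[0,0,0]],[1,[0,0,0],[0,0,0]],[1,[0,0,0],[0,0,0]],[1,[0,0,0],[0,0,0]]]' >/dev/null; python3 f.py
```

```text
t 17.4 tcp [0.4211 0.1019 0.1922] q [ 0.16 -0.32  2.22 -0.23  0.81  2.05] tip shelf [ 0.0139 -0.1055  0.2829] yaw -0.202 tilt 0.481 roll 0.004 F [-0.88  0.55 -1.85]
meanF [-0.7   0.67 -1.36] T [0.129 0.51  0.087]
t 18.55 tcp [0.4212 0.1019 0.1932] q [ 0.16 -0.32  2.22 -0.23  0.81  2.05] tip shelf [ 0.014  -0.1055  0.284 ] yaw -0.202 tilt 0.481 roll 0.004 F [ 0.52 -0.31 -1.6 ]
meanF [ 0.28 -0.11 -1.33] T [0.085 0.436 0.046]
```

```bash

python3 -m handwheel '[[1,[0.05,0,-0.09],[0,0,0]],[1,[0,0,0],[0,0,0]],[1,[0,0,0],[0,0,0]],[1,[0,0,0],[0,0,0]],[1,[0,0,0],[0,0,0]],[1,[0,0,0],[0,0,0]],[1,[0,0,0],[0,0,0]],[1,[0,0,0],[0,0,0]],[1,[0,0,0],[0,0,0]],[1,[0,0,0],[0,0,0]]]' >/dev/null; python3 f.py
```

```text
t 19.7 tcp [0.4212 0.1019 0.1942] q [ 0.16 -0.33  2.22 -0.23  0.81  2.05] tip shelf [ 0.014  -0.1055  0.285 ] yaw -0.202 tilt 0.481 roll 0.004 F [-1.01 -0.59 -2.67]
meanF [-0.68 -0.28 -1.29] T [ 0.08   0.512 -0.075]
```

```bash

python3 -m handwheel '[[1,[0.05,0,-0.09],[0,0,0]],[1,[0,0,0],[0,0,0]],[1,[0,0,0],[0,0,0]],[1,[0,0,0],[0,0,0]],[1,[0,0,0],[0,0,0]],[1,[0,0,0],[0,0,0]],[1,[0,0,0],[0,0,0]],[1,[0,0,0],[0,0,0]],[1,[0,0,0],[0,0,0]],[1,[0,0,0],[0,0,0]]]' >/dev/null; python3 f.py
python3 - <<'E'
from plant import arm
import cv2
b=arm.get_image('side');cv2.imwrite('pics/g.png',cv2.resize(b['img'][180:300,230:390],(800,600),interpolation=cv2.INTER_CUBIC))
E
```

```text
t 20.85 tcp [0.4213 0.1019 0.1953] q [ 0.16 -0.33  2.22 -0.23  0.81  2.05] tip shelf [ 0.014  -0.1055  0.2862] yaw -0.202 tilt 0.481 roll 0.004 F [ 0.28  0.08 -0.85]
meanF [ 0.65 -0.56 -0.78] T [ 0.094  0.451 -0.04 ]
```

View pics/g.png

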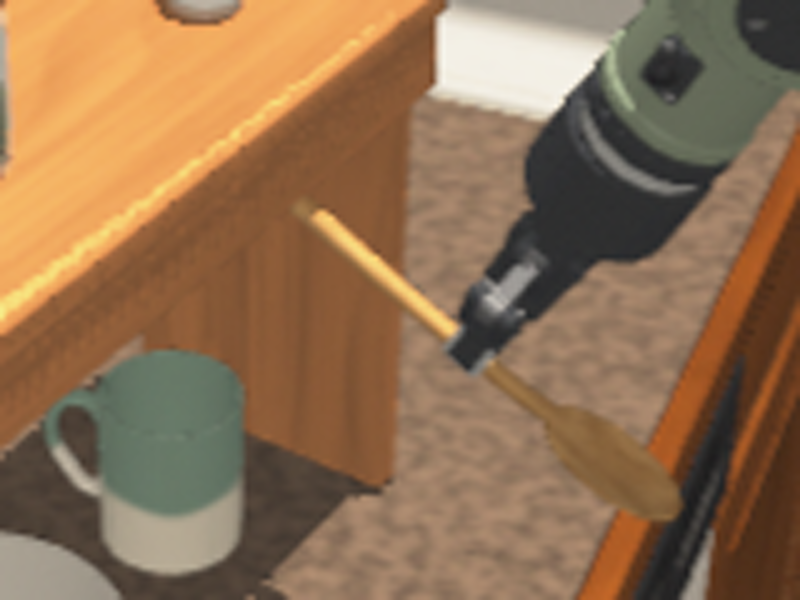

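The picture shows the handle running from the apron at (300,208) to the pads at (470,340) and the bowl tip at (675,515). The push force has plateaued, so I check whether the spoon is turning in the pads.

```bash
cat > slip.py <<'E'
from plant import arm
from h import *
from scipy.optimize import minimize_scalar
import cv2
b=arm.get_image('side');s=arm.observe();p=np.array(s['ee_pos']);R=Ro.from_quat(s['eef_rot'])
def uv(d,a): return proj(b,[p+R.apply([d*np.cos(a),0,.005+d*np.sin(a)])])[0]  # a>0: tip sags
def test(img,n):
  g=cv2.cvtColor(img,cv2.COLOR_BGR2HSV).astype(int);m=((g[...,0]>8)&(g[...,0]<24)&(g[...,1]>90)).astype(np.uint8)
m=arm.masks_of('wooden_spoon','side')
ys,xs=np.nonzero(m[0]['region']);print(m[0]['p'],len(xs))
P=np.c_[xs,ys].astype(float)
o=uv(0,0);ax=uv(.15,0)-o;ax/=np.linalg.norm(ax);nn=np.array([-ax[1],ax[0]])
for a in np.arange(-.06,.13,.03):
  q=[uv(d,a)-o for d in(.12,-.10)];print('pred',round(a,2),[(round(x@ax,1),round(x@nn,2)) for x in q])
t=(P-o)@ax;l=(P-o)@nn
for k in range(int(t.min()),int(t.max())+1,6):
  q=abs(t-k)<2
  if q.sum()>2:print(k,l[q].mean().round(2),q.sum(),end=' | ')
E
python3 slip.py
```

```text
0.83 619
pred -0.06 [(np.float64(49.3), np.float64(2.08)), (np.float64(-42.0), np.float64(-1.77))]
pred -0.03 [(np.float64(49.2), np.float64(1.04)), (np.float64(-42.0), np.float64(-0.89))]
pred 0.0 [(np.float64(49.1), np.float64(0.0)), (np.float64(-42.1), np.float64(-0.0))]
pred 0.03 [(np.float64(48.9), np.float64(-1.03)), (np.float64(-42.1), np.float64(0.89))]
pred 0.06 [(np.float64(48.7), np.float64(-2.06)), (np.float64(-42.0), np.float64(1.78))]
pred 0.09 [(np.float64(48.4), np.float64(-3.08)), (np.float64(-41.9), np.float64(2.67))]
pred 0.12 [(np.float64(48.1), np.float64(-4.1)), (np.float64(-41.8), np.float64(3.56))]
-53 3.68 16 | -47 2.85 44 | -41 3.2 54 | -35 2.41 54 | -29 2.21 51 | -23 2.03 37 | -17 1.53 18 | -11 0.48 17 | -5 0.09 4 | 7 -0.24 12 | 13 -0.34 17 | 19 -0.65 20 | 25 -0.65 18 | 31 -0.71 21 | 37 -0.8 17 | 43 -1.06 19 |
```

```bash
cat > f.py <<'E'
from plant import arm
from h import *
L=[arm.observe()]
for i in range(3):arm.get_image('top');L.append(arm.observe())
p,R=rep(L[-1]);print('meanF',np.mean([s['ft_force'] for s in L],0).round(2),'T',np.mean([s['torque'] for s in L],0).round(3))
E
python3 -m handwheel '[[1,[-0.21,0,0.4],[0,0,0]],[1,[-0.21,0,0.4],[0,0,0]],[1,[0,0,0],[0,0,0]],[1,[0,-0.6,0],[0,0,0]],[1,[0,-0.6,0],[0,0,0]],[1,[0,-0.5,0],[0,0,0]],[1,[0,0,0],[0,0,0]],[1,[0.12,0,-0.22],[0,0,0]],[1,[0.11,0,-0.22],[0,0,0]],[1,[0,0,0],[0,0,0]]]' >/dev/null; python3 f.py
python3 -m handwheel '[[1,[0.07,0,-0.13],[0,0,0]],[1,[0.07,0,-0.13],[0,0,0]],[1,[0,0,0],[0,0,0]],[1,[0,0,0],[0,0,0]],[1,[0,0,0],[0,0,0]],[1,[0,0,0],[0,0,0]],[1,[0,0,0],[0,0,0]],[1,[0,0,0],[0,0,0]],[1,[0,0,0],[0,0,0]],[1,[0,0,0],[0,0,0]]]' >/dev/null; python3 f.py
```

```text
t 22.15 tcp [0.4247 0.1184 0.1912] q [ 0.21 -0.29  2.2  -0.26  0.81  2.12] tip shelf [ 0.0141 -0.0887  0.2821] yaw -0.202 tilt 0.481 roll 0.004 F [-0.74  0.54 -0.83]
meanF [-0.4  -0.31 -0.6 ] T [ 0.068  0.259 -0.014]
t 23.3 tcp [0.4247 0.1185 0.194 ] q [ 0.21 -0.29  2.2  -0.26  0.81  2.12] tip shelf [ 0.0141 -0.0885  0.2848] yaw -0.202 tilt 0.48 roll 0.004 F [ 0.74  0.49 -0.07]
meanF [ 0.25  0.29 -0.1 ] T [0.066 0.268 0.005]
```

```bash

python3 -m handwheel '[[1,[0.07,0,-0.13],[0,0,0]],[1,[0,0,0],[0,0,0]],[1,[0,0,0],[0,0,0]],[1,[0,0,0],[0,0,0]],[1,[0,0,0],[0,0,0]],[1,[0,0,0],[0,0,0]],[1,[0,0,0],[0,0,0]],[1,[0,0,0],[0,0,0]],[1,[0,0,0],[0,0,0]],[1,[0,0,0],[0,0,0]]]' >/dev/null; python3 f.py
python3 -m handwheel '[[1,[0.07,0,-0.13],[0,0,0]],[1,[0,0,0],[0,0,0]],[1,[0,0,0],[0,0,0]],[1,[0,0,0],[0,0,0]],[1,[0,0,0],[0,0,0]],[1,[0,0,0],[0,0,0]],[1,[0,0,0],[0,0,0]],[1,[0,0,0],[0,0,0]],[1,[0,0,0],[0,0,0]],[1,[0,0,0],[0,0,0]]]' >/dev/null; python3 f.py
```

```text
t 24.45 tcp [0.4247 0.1185 0.1955] q [ 0.21 -0.3   2.19 -0.26  0.82  2.12] tip shelf [ 0.0141 -0.0885  0.2863] yaw -0.202 tilt 0.481 roll 0.004 F [ 0.62  0.38 -0.74]
meanF [ 0.16  0.26 -0.82] T [0.072 0.308 0.008]
t 25.6 tcp [0.4247 0.1185 0.197 ] q [ 0.21 -0.3   2.19 -0.26  0.82  2.12] tip shelf [ 0.0141 -0.0885  0.2878] yaw -0.202 tilt 0.481 roll 0.004 F [ 0.4  -0.05 -0.6 ]
meanF [ 0.12 -0.44 -0.32] T [ 0.053  0.345 -0.006]
```

Contact at this neighbouring spot is about 2.5–3 mm higher, which fits the lamp body, so the rocker is at the nominal y. I go back there, re-feel, and press home.

```bash

python3 -m handwheel '[[1,[-0.23,0,0.45],[0,0,0]],[1,[-0.23,0,0.45],[0,0,0]],[1,[0,0,0],[0,0,0]],[1,[0,0.6,0],[0,0,0]],[1,[0,0.6,0],[0,0,0]],[1,[0,0.5,0],[0,0,0]],[1,[0,0,0],[0,0,0]],[1,[0.14,0,-0.27],[0,0,0]],[1,[0.14,0,-0.27],[0,0,0]],[1,[0,0,0],[0,0,0]]]' >/dev/null; python3 f.py
python3 -m handwheel '[[1,[0.07,0,-0.13],[0,0,0]],[1,[0.07,0,-0.13],[0,0,0]],[1,[0,0,0],[0,0,0]],[1,[0,0,0],[0,0,0]],[1,[0,0,0],[0,0,0]],[1,[0,0,0],[0,0,0]],[1,[0,0,0],[0,0,0]],[1,[0,0,0],[0,0,0]],[1,[0,0,0],[0,0,0]],[1,[0,0,0],[0,0,0]]]' >/dev/null; python3 f.py
python3 -m handwheel '[[1,[0.07,0,-0.13],[0,0,0]],[1,[0.07,0,-0.13],[0,0,0]],[1,[0,0,0],[0,0,0]],[1,[0,0,0],[0,0,0]],[1,[0,0,0],[0,0,0]],[1,[0,0,0],[0,0,0]],[1,[0,0,0],[0,0,0]],[1,[0,0,0],[0,0,0]],[1,[0,0,0],[0,0,0]],[1,[0,0,0],[0,0,0]]]' >/dev/null; python3 f.py
```

```text
t 26.75 tcp [0.4214 0.102  0.1931] q [ 0.16 -0.32  2.22 -0.23  0.81  2.05] tip shelf [ 0.0141 -0.1053  0.284 ] yaw -0.201 tilt 0.481 roll 0.004 F [ 0.21  0.19 -0.86]
meanF [ 0.16  0.07 -0.86] T [0.09  0.335 0.012]
t 27.9 tcp [0.4214 0.1018 0.196 ] q [ 0.16 -0.33  2.21 -0.23  0.82  2.05] tip shelf [ 0.0141 -0.1055  0.2868] yaw -0.201 tilt 0.48 roll 0.004 F [-0.04 -0.15 -2.56]
meanF [-0.36 -0.33 -2.01] T [ 0.081  0.562 -0.112]
t 29.05 tcp [0.4214 0.1018 0.199 ] q [ 0.16 -0.33  2.21 -0.23  0.82  2.05] tip shelf [ 0.0142 -0.1055  0.2897] yaw -0.202 tilt 0.48 roll 0.004 F [-0.64 -0.21 -2.58]
meanF [-0.82 -0.38 -2.29] T [ 0.157  0.824 -0.091]
```

The hard stop is reached: the force rises steeply to about 3 N at the rocker's level. I retract along the entry path.

```bash

python3 -m handwheel '[[1,[-0.4,0,0.75],[0,0,0]],[1,[-0.8,0,1.5],[0,0,0]],[1,[-0.8,0,1.5],[0,0,0]],[1,[-0.4,0,0.75],[0,0,0]],[1,[-1.7,0,-0.9],[0,0,0]],[1,[-1.7,0,-0.9],[0,0,0]],[1,[-1.7,0,-0.9],[0,0,0]],[1,[-1.7,0,-0.9],[0,0,0]],[1,[-1.7,0,-0.9],[0,0,0]],[1,[-1.7,0,-0.9],[0,0,0]]]' >/dev/null
python3 - <<'E'
from plant import arm
from h import *
p,R=rep(arm.observe());A=([.305,.09,.15],down(-.6,.42));B=([.31,-.03,.15],down(-.7,.4))
plan(p,R,*A,4);print();plan(*A,*B,6);print();plan(*B,[.33,-.2,.17],down(0,.1),10)
print();plan([.33,-.2,.17],down(0,.1),[.4485,-.30,.12],down(1.32),10)
E
```

```text
t 30.05 tcp [0.3081 0.1254 0.1494] q [ 0.36 -0.53  2.43 -0.34  0.85  2.31] tip shelf [-0.1018 -0.105   0.2407] yaw -0.202 tilt 0.483 roll 0.003 F [-0.18  0.33 -0.  ]
[0.1, 0.88, 0.04] [-0.043, -0.016, 0.089]
[0.18, 0.87, 0.07] [-0.043, -0.016, 0.089]
[0.25, 0.85, 0.11] [-0.043, -0.016, 0.089]
[0.33, 0.81, 0.14] [-0.043, -0.016, 0.089]

[1.09, 1.6, 0.49] [-0.007, -0.003, 0.015]
[1.12, 1.58, 0.5] [-0.007, -0.003, 0.015]
[1.15, 1.56, 0.5] [-0.007, -0.003, 0.015]
[1.17, 1.54, 0.51] [-0.007, -0.003, 0.015]
[1.2, 1.52, 0.51] [-0.007, -0.003, 0.015]
[1.22, 1.5, 0.52] [-0.007, -0.003, 0.015]

[1.23, 1.17, 0.3] [0.017, -0.029, -0.068]
[1.15, 1.26, 0.25] [0.017, -0.029, -0.068]
[1.07, 1.34, 0.19] [0.017, -0.029, -0.068]
[0.98, 1.41, 0.14] [0.017, -0.029, -0.068]
[0.89, 1.48, 0.09] [0.017, -0.029, -0.068]
[0.79, 1.53, 0.04] [0.017, -0.029, -0.068]
[0.68, 1.58, -0.01] [0.017, -0.029, -0.068]
[0.57, 1.63, -0.06] [0.017, -0.029, -0.068]
[0.46, 1.66, -0.1] [0.017, -0.029, -0.068]
[0.34, 1.68, -0.14] [0.017, -0.029, -0.068]

[1.13, 1.0, 0.62] [0.007, -0.009, -0.132]
[0.99, 1.14, 0.6] [0.007, -0.009, -0.132]
[0.84, 1.27, 0.58] [0.007, -0.009, -0.132]
[0.67, 1.37, 0.57] [0.007, -0.009, -0.132]
[0.49, 1.45, 0.55] [0.007, -0.009, -0.132]
[0.3, 1.51, 0.54] [0.007, -0.009, -0.132]
[0.1, 1.54, 0.53] [0.007, -0.009, -0.132]
[-0.1, 1.54, 0.52] [0.007, -0.009, -0.132]
[-0.3, 1.52, 0.51] [0.007, -0.009, -0.132]
[-0.49, 1.47, 0.5] [0.007, -0.009, -0.132]
```

```bash

python3 -m handwheel '[[1,[0.1,0.9,0],[-0.04,-0.02,0.09]],[1,[0.2,0.9,0.1],[-0.04,-0.02,0.09]],[1,[0.3,0.8,0.1],[-0.04,-0.02,0.09]],[1,[0.3,0.8,0.1],[-0.04,-0.02,0.09]],[1,[1.1,1.6,0.5],[-0.01,0,0.015]],[1,[1.1,1.6,0.5],[-0.01,0,0.015]],[1,[1.1,1.6,0.5],[-0.01,0,0.015]],[1,[1.2,1.5,0.5],[-0.01,0,0.015]],[1,[1.2,1.5,0.5],[0,0,0.015]],[1,[1.2,1.5,0.5],[0,0,0.015]]]' 
python3 -m handwheel '[[1,[1.2,1.2,0.3],[0.02,-0.03,-0.068]],[1,[1.1,1.3,0.2],[0.02,-0.03,-0.068]],[1,[1.1,1.3,0.2],[0.02,-0.03,-0.068]],[1,[1,1.4,0.1],[0.02,-0.03,-0.068]],[1,[0.9,1.5,0.1],[0.02,-0.03,-0.068]],[1,[0.8,1.5,0],[0.02,-0.03,-0.068]],[1,[0.7,1.6,0],[0.02,-0.03,-0.068]],[1,[0.6,1.6,-0.1],[0.02,-0.03,-0.068]],[1,[0.5,1.7,-0.1],[0.01,-0.03,-0.068]],[1,[0.3,1.7,-0.1],[0.01,-0.03,-0.068]]]' >/dev/null
python3 - <<'E'
from plant import arm
from h import *
p,R=rep(arm.observe())
plan(p,R,[.44,-.30,.12],down(1.32),10)
E
```

```text
time: 31.05
ee_pos: [0.3109, -0.0308, 0.1501]
eef_rot: [0.921, -0.334, 0.189, 0.066]
ft_force: [0.1, -0.5, 0.4]
opening: 0.083
gripper_force: 58.9
t 32.05 tcp [ 0.3307 -0.2013  0.1683] q [-0.84 -0.19  2.1   0.08  1.17  0.7 ] tip shelf [ 0.0018 -0.3788  0.1837] yaw 0.003 tilt 0.099 roll -0.007 F [ 0.31  0.17 -0.51]
[1.04, 0.99, 0.58] [0.006, -0.009, -0.132]
[0.9, 1.13, 0.57] [0.006, -0.009, -0.132]
[0.75, 1.24, 0.55] [0.006, -0.009, -0.132]
[0.59, 1.33, 0.54] [0.006, -0.009, -0.132]
[0.41, 1.4, 0.53] [0.006, -0.009, -0.132]
[0.23, 1.44, 0.52] [0.006, -0.009, -0.132]
[0.04, 1.46, 0.51] [0.006, -0.009, -0.132]
[-0.15, 1.46, 0.5] [0.006, -0.009, -0.132]
[-0.33, 1.43, 0.49] [0.006, -0.009, -0.132]
[-0.51, 1.38, 0.49] [0.006, -0.009, -0.132]
```

```bash

python3 -m handwheel '[[1,[1,1,0.6],[0.006,-0.01,-0.132]],[1,[0.9,1.1,0.6],[0.006,-0.01,-0.132]],[1,[0.8,1.2,0.5],[0.006,-0.01,-0.132]],[1,[0.6,1.3,0.5],[0.006,-0.01,-0.132]],[1,[0.4,1.4,0.5],[0.006,-0.01,-0.132]],[1,[0.2,1.4,0.5],[0.006,-0.01,-0.132]],[1,[0,1.5,0.5],[0.006,-0.01,-0.132]],[1,[-0.2,1.5,0.5],[0.006,-0.01,-0.132]],[1,[-0.3,1.4,0.5],[0.006,-0.01,-0.132]],[1,[-0.5,1.4,0.5],[0.006,0,-0.132]]]' >/dev/null
python3 -m handwheel '[[1,[0,0,0],[0,0,0]],[1,[0,0,2],[0,0,0]],[1,[0,0,2],[0,0,0]],[1,[0,0,2],[0,0,0]],[1,[0,0,1],[0,0,0]],[1,[0,0,0],[0,0,0]],[1,[0,0,0],[0,0,0]],[1,[0,0,0],[0,0,0]],[1,[0,0,0],[0,0,0]],[1,[0,0,0],[0,0,0]]]' >/dev/null
python3 - <<'E'
from plant import arm
from h import *
import cv2
p,R=rep(arm.observe());print(p,R.as_matrix()[2].round(3))
b=arm.get_image('side');cv2.imwrite('pics/k.png',cv2.resize(b['img'][130:280,240:440],(800,600),interpolation=cv2.INTER_CUBIC))
plan(p,R,[.44,-.30,.012],down(1.32),8)
E
python3 slip.py
```

```text
t 34.05 tcp [ 0.4385 -0.2976  0.0502] q [-0.76  0.35  1.79  0.    1.   -0.51] tip shelf [-0.0647 -0.2875  0.0459] yaw 1.322 tilt 0.003 roll -0.006 F [ 1.    0.31 -0.48]
[ 0.4384573  -0.29761097  0.05022504] [ 0.003 -0.006 -1.   ]
[-0.03, 0.03, 0.48] [-0.001, -0.0, 0.0]
[-0.03, 0.03, 0.48] [-0.001, -0.0, 0.0]
[-0.03, 0.03, 0.48] [-0.001, -0.0, 0.0]
[-0.03, 0.03, 0.48] [-0.001, -0.0, 0.0]
[-0.02, 0.03, 0.48] [-0.001, -0.0, 0.0]
[-0.02, 0.03, 0.48] [-0.001, -0.0, 0.0]
[-0.02, 0.03, 0.48] [-0.001, -0.0, 0.0]
[-0.02, 0.03, 0.48] [-0.001, -0.0, 0.0]
0.47 179
pred -0.06 [(np.float64(24.9), np.float64(1.4)), (np.float64(-18.9), np.float64(-1.06))]
pred -0.03 [(np.float64(25.6), np.float64(0.7)), (np.float64(-19.5), np.float64(-0.53))]
pred 0.0 [(np.float64(26.3), np.float64(-0.0)), (np.float64(-20.1), np.float64(0.0))]
pred 0.03 [(np.float64(27.0), np.float64(-0.7)), (np.float64(-20.6), np.float64(0.53))]
pred 0.06 [(np.float64(27.7), np.float64(-1.39)), (np.float64(-21.2), np.float64(1.07))]
pred 0.09 [(np.float64(28.3), np.float64(-2.09)), (np.float64(-21.7), np.float64(1.6))]
pred 0.12 [(np.float64(28.9), np.float64(-2.78)), (np.float64(-22.2), np.float64(2.13))]
-24 -2.71 9 | -18 0.05 16 | 6 -1.3 13 | 12 -1.12 9 | 18 -1.31 11 | 24 -1.27 16 | 30 -1.14 14 | 36 -0.7 17 | 42 -0.54 13 |
```

View pics/k.png

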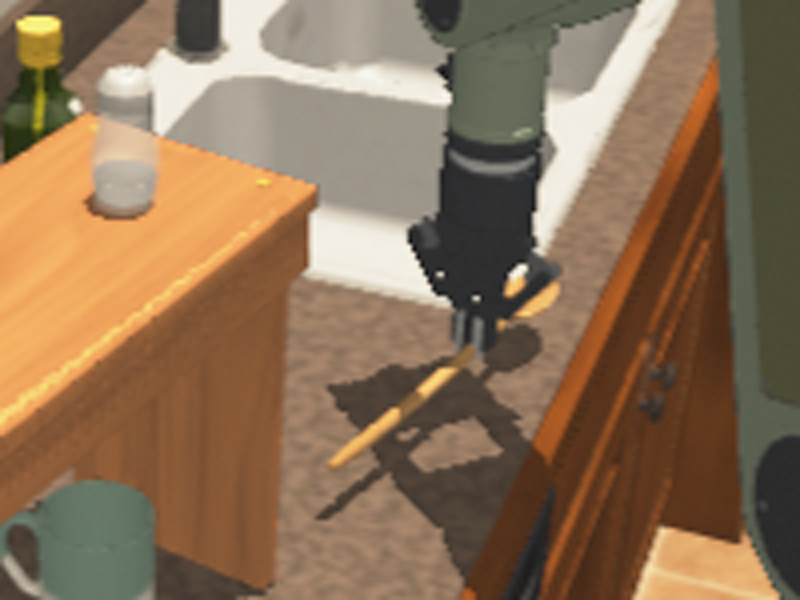

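The spoon hangs nearly level over the worktop, its tip at (332,463), and is clear of the shelf and the sink. I lower it and release it slowly.

```bash

python3 -m handwheel '[[1,[0,0,1],[0,0,0]],[1,[0,0,1],[0,0,0]],[1,[0,0,1],[0,0,0]],[1,[0,0,0.5],[0,0,0]],[1,[0,0,0.2],[0,0,0]],[1,[0,0,0.15],[0,0,0]],[1,[0,0,0.1],[0,0,0]],[1,[0,0,0],[0,0,0]],[1,[0,0,0],[0,0,0]],[1,[0,0,0],[0,0,0]]]' 
python3 f.py
```

```text
time: 35.2
ee_pos: [0.438, -0.2971, 0.0102]
eef_rot: [0.789, 0.614, -0.0, -0.004]
ft_force: [0.5, 0.5, -1.0]
opening: 0.083
gripper_force: 58.9
t 35.35 tcp [ 0.4378 -0.297   0.0101] q [-0.76  0.42  1.81  0.    0.92 -0.51] tip shelf [-0.0655 -0.287   0.0059] yaw 1.322 tilt 0.004 roll -0.007 F [ 0.38  0.47 -1.32]
meanF [ 0.07  0.51 -0.71] T [-0.005  0.    -0.041]
```

```bash

python3 -m handwheel '[[-0.5,[0,0,0.03],[0,0,0]],[-0.5,[0,0,0],[0,0,0]],[-0.5,[0,0,0],[0,0,0]],[-0.5,[0,0,0],[0,0,0]],[-0.5,[0,0,0],[0,0,0]],[-0.5,[0,0,0],[0,0,0]],[-0.5,[0,0,0],[0,0,0]],[-0.5,[0,0,-1],[0,0,0]],[-0.5,[0,0,-2],[0,0,0]],[-0.5,[0,0,-3],[0,0,0]]]' 
python3 -m handwheel '[[-0.5,[0,0,-4],[0,0,0]],[-0.5,[0,0,-4],[0,0,0]],[-0.5,[0,0,-4],[0,0,0]],[-0.5,[-3,0,-1],[0,0,0]],[-0.5,[-4,0,0],[0,0,0]],[-0.5,[-4,0,0],[0,0,0]],[-0.5,[-4,0,0],[0,0,0]],[-0.5,[-3,0,0],[0,0,0]],[-0.5,[0,0,0],[0,0,0]],[-0.5,[0,0,0],[0,0,0]]]' 
python3 - <<'E'
from plant import arm
from h import *
import cv2
b=arm.get_image('side');cv2.imwrite('pics/z.png',b['img'])
for n in('wooden_spoon','handle_end','mug','bowl','pepper_jar','salt_shaker','herb_jar'):
  r=arm.place_of(n,'side');print(n,[(np.round(q['xyz'],3).tolist(),round(q['p'],2)) for q in r[:1]])
E
```

```text
time: 36.35
ee_pos: [0.4368, -0.2961, 0.0692]
eef_rot: [0.789, 0.614, -0.001, -0.006]
ft_force: [-0.5, -0.7, 1.0]
opening: 0.752
gripper_force: 0.0
time: 37.35
ee_pos: [0.3942, -0.4726, 0.1991]
eef_rot: [0.79, 0.614, -0.0, -0.004]
ft_force: [-0.0, 0.3, -0.5]
opening: 0.748
gripper_force: 0.0
wooden_spoon [([0.448, -0.258, -0.001], 0.68)]
handle_end [([0.493, -0.094, 0.003], 0.6)]
mug [([0.606, 0.077, -0.004], 0.94)]
bowl [([0.63, 0.253, -0.001], 0.81)]
pepper_jar [([0.632, 0.312, 0.318], 0.89)]
salt_shaker [([0.586, 0.05, 0.325], 0.93)]
herb_jar [([0.625, 0.231, 0.318], 0.94)]
```

View pics/z.png

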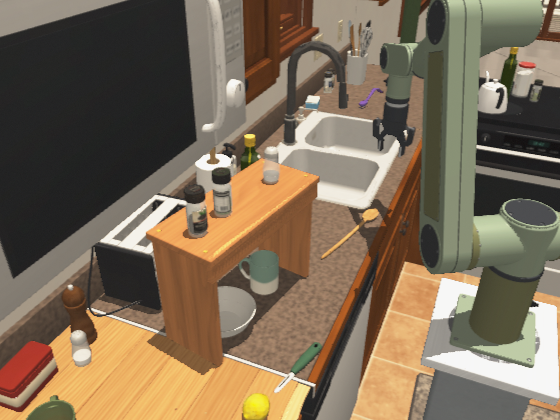

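The spoon lies flat on the worktop from (323,255) to (372,214), clear of the shelf, and the mug, bowl and jars are where they were.

```bash
python3 -c "from plant import arm;print(arm.close_job())"
```

```text
the job is handed in; nothing more can be done
None
```

The job is handed in: I pushed the rocker up to its hard stop with about 3 N (read from force and contact height, as it can't be seen), the spoon lies flat on the worktop clear of the shelf, and the camera shows the jars, shaker, bowl and mug still in place.

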